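# Uncouple the drawbar from the tow ball and hold it up

## Task

Uncouple the small blue trailer drawbar from the tow ball on its service stand: first slide the yellow keeper carriage by its black fin all the way back, away from the coupler, to its end stop and leave it there, then pull the red latch knob fully out sideways against its spring and, keeping it out, lift the drawbar by that same knob until it is raised about 18 degrees or more (the coupler some 7 cm or more above its seat). Finish while still gripping the knob and holding the drawbar up, still and clear of the ball, and do not disturb the loose things lying around the stand.

Things in the scene. Friction and masses are not known exactly. Their poses are not given: they have to be found in the camera images.
- stand: Fixed service stand: dark steel base plate 450 x 120 x 12 mm, from x = -170 to +280, y = -60 to +60 mm of its origin, which lies on the worktop right under the tow ball. Axes: +x along the closed drawbar from the ball to its hinge, z up; the latch knob is on the -y side, the keeper carriage on the -x side.
- ball_top (a point): Top of the fixed steel tow ball, 97 mm above the worktop. The ball has 44 mm diameter, with a flat underside at z = 62 mm on a 14 mm neck. The drawbar's hinge pin is parallel to the stand's y, through stand x = +225, z = 85 mm.
- drawbar: Blue drawbar, 30 mm square tube with a grey coupler housing 84 x 68 mm over the ball (top at z = 109 mm when down). Origin at stand x = 0, z = 85 mm, over the ball; axes as the stand's when down. Swings up about its hinge, up to 0.7 rad. About 0.5 kg, hardly any friction: it falls when let go (2 to 5 N upward at the knob holds it). It cannot rise while keeper lip or latch holds it.
- coupler_top (a point): Middle of the coupler housing's top face, straight above the ball; z = 109 mm with the drawbar down, about 179 mm when it is raised 18 degrees.
- keeper (a joint): Travel (m) of the yellow keeper carriage along the stand's -x (away from the ball). Starts at 0 to 0.014 with its lip over the front of the coupler housing; clear of it beyond 0.030; 0.065 = end stop. About 2 N friction; stays where left.
- keeper_fin (a point): Grip point on the keeper's black upright fin, which is 14 mm thick (stand x), 30 mm wide (stand y), top at z = 167 mm, standing on the 30 mm wide yellow lip (top at z = 122 mm). The point is in the middle of the fin at z = 149 mm, stand y = 0, x = -70 mm minus the keeper travel. Axes as the stand's.
- latch (a joint): Travel (m) of the latch, sideways along the stand's -y. 0 = sprung in, pawl under the ball; pawl clear of the ball beyond 0.011; 0.018 = fully out against its stop. The spring pulls it in with about 5 N at 0 and 9 N fully out, so it must be kept out while the drawbar starts to rise.
- latch_knob: Red round latch knob, axis along stand y: 26 mm diameter, 30 mm long, 32 mm flange on the outer 5 mm. Origin: knob centre, at stand x = 0, y = -85 mm minus latch travel, z = 75 mm with the drawbar down; axes as the stand's, tilting with the drawbar. 30 mm of free 10 mm rod on its inner side. Swings with the drawbar about its hinge; gripped across its diameter it can turn between the fingers.
- dc_motor_1: Loose bystander: small grey DC motor lying, 85 x 45 x 45 mm; origin under its centre. To be left alone.
- threadlock_bottle: Loose bystander: small red bottle with blue nozzle, standing, 25 mm diameter, 69 mm tall; origin under its centre. To be left alone.
- ball_bearing: Loose bystander: ball bearing lying flat, 38 mm diameter, 11 mm high. To be left alone.
- screwdriver_red: Loose bystander: red screwdriver lying, 145 mm long, 17 mm thick. To be left alone.
- star_knob: Loose bystander: black star knob on its head, stud up, 29 x 28 x 32 mm. To be left alone.

How it is judged:
By the outcome, as a careful person would: the job done as asked, in the order asked, and still so for the second after the job is handed in, while the arm keeps its last pose, push and grip.
It also fails if it takes over 48 s, if anything falls off the work surface, if the arm or the gripper's body presses on something with over 40 N, if the wrist force passes 120 N, or if a joint passes its speed limit or range.

## Robot

A 6-joint arm with a two-finger parallel gripper is mounted at the origin on a cart in front of the work surface, level with it; the furniture and walls round the work are solid. World frame = base frame: x ahead of the robot, y to its left, z up, the work surface at z = 0. Lengths are in mm, angles in degrees, forces in N, time in s.
With the tool pointing down it reaches from about 300 to 850 mm from the base axis. Payload 4.2 kg.
Tool frame: the origin (TCP) lies at the centre of the arm's flange, where the gripper is bolted on; the fingertips stand 191 mm ahead of it and the grasp point (between the pads) lies 172 mm ahead of it; z points along the fingers, y is the direction in which the jaws open and shut (so a half turn about z gives the same grasp; the last joint's range is limited). The gripper opens to 91 mm and grips with 3 to 60 N. Pads are 32 mm wide; open, the fingers measure 118 mm over their backs; the gripper's body (76 mm by 178 mm) begins 60 mm behind the grasp point.
Start: joints at [62.51, 18.312, 89.639, -0, 72.044, -1.146], TCP at [255.164, 515.281, 404.776] pointing down, gripper open.
Joint ranges: [-177.97, 177.97], [-48.28, 115.42], [12.27, 149.76], [-77.06, 257.06], [2.81, 150.46], [-146.56, 146.56]. Speed limits (degrees/s): [147.25, 147.25, 180, 180, 180, 180].

## Interface

Orientations are given as [roll, pitch, yaw] about the fixed x, y, z axes, in that order (R = Rz(yaw) Ry(pitch) Rx(roll)).
In Python, from workcell import status, vision, ticket gives the robot as it stands.
- The arm moves only by the shell command python3 -m jog 'ROWS' [FORCE]. ROWS is JSON, a list of rows, each a list of 7 numbers: the finger opening in m, from 0 to 0.0912, then the shift along the tool's x, y, z in m, then the turn, a rotation vector about the tool's x, y, z in rad. A call has 1 to 12 rows; each row shifts and turns the commanded pose from where the row before left it, along the tool's axes as they then stand; what a row does not reach is not made up. A row lasts 1/8 s, in which the tool goes at most 62.5 mm and 10.7 degrees, less where a joint would pass 70% of its speed; a pose out of reach is approached as far as the arm can. A call with a gripper value outside its range is refused whole. The fingers move at their own pace and stop on an object; FORCE is the grip in N (left out, the last holds). Time passes only in rows, so rows that do not move let the fingers close. It gives the time, the measured TCP pose, the force and the opening at its end, in the units of the state.
- status.state(): the state, without advancing time (a new reading comes with each control period).
- vision.grab_frame(name): name is "scene" or "side" or "wrist"; returns a dict with "color" (384x512x3 uint8, blue, green, red), "depth" (384x512 float32, mm along the optical axis (not along the pixel's ray), 0 where there is no reading), "fov_y" (degrees; the focal length in pixels is half the picture's height over the tangent of half this angle, whatever the lens; pixels are square), "cx", "cy" (the principal point, pixels), "pose" (4x4, takes a point from camera to world coordinates). Camera axes: x right, y down, z forward; pixel columns grow to the right and rows downward; lengths in mm; the calibration is good to about 2 mm. A picture is of the moment at which its call begins.
- ticket.job_done(): hands the job in, once; it reports no verdict.
Trained networks look in the newest picture that a camera, given by its name, has taken for a name from the list of things; names that differ only in an ending like _2 or _b are one class to them, and where a whole thing is asked for, a point or a joint stands for the part that bears it (a point fixed in the world has none). Each returns a list of dicts, best first, with "p" (0 to 1); they miss things now and then, are a little off and sometimes report something else, mostly with a low value. They report only what shows in the picture. A call takes as long as a camera call.
- vision.find_in(camera, label): "location" ([x, y, z] in mm, in world coordinates, good to about 4 mm: the middle of the surface that is visible of it).
- vision.silhouettes(camera, label): "pixels" (384x512 bool, what is visible of it).
The state is a dict: "time_s": time; "qpos": joint angles; "qvel": joint speeds; "effort": joint torques, N m; "ee_pos": TCP position; "ee_rot": TCP orientation; "force": force on the tool from outside, world axes, zero at the start; "torque": the same for the moment, N m; "gripper_width": finger opening in mm.
Only numpy, scipy, OpenCV 4.12 (cv2) and the standard library are available. Lean on these libraries where they do the work, as an engineer would, in place of code of your own. Each camera call takes 0.05 s, during which the arm holds its last target.

## Working session

There is one attempt and no reset: what is moved stays moved. The work goes in short steps, Python scripts to look and compute and a shell command to move; the robot and the scene stay as the last step left them, time stands still between calls to the robot, and variables do not carry over. Pictures are saved under pics/ and viewed, and the job is handed in when it is done.

```bash
mkdir -p pics; ls
cat > h.py <<'E'
import numpy as np, cv2
from workcell import status, vision, ticket
def snap(cam,fn):
    f=vision.grab_frame(cam); cv2.imwrite('pics/'+fn,f['color']); return f
def px2w(f,u,v,d=None):
    fl=f['color'].shape[0]/2/np.tan(np.radians(f['fov_y']/2))
    d=f['depth'][int(v),int(u)] if d is None else d
    p=np.array([(u-f['cx'])/fl*d,(v-f['cy'])/fl*d,d,1]); return (np.array(f['pose'])@p)[:3]
def w2px(f,p):
    fl=f['color'].shape[0]/2/np.tan(np.radians(f['fov_y']/2))
    q=np.linalg.inv(np.array(f['pose']))@np.append(p,1); return q[0]/q[2]*fl+f['cx'],q[1]/q[2]*fl+f['cy']
E
python3 - <<'E'
from h import *
print(status.state())
for c in ['scene','side','wrist']:
    f=snap(c,c+'0.png')
    for l in ['keeper_fin','latch_knob','coupler_top','drawbar','keeper','stand','dc_motor_1','threadlock_bottle','ball_bearing','screwdriver_red','star_knob']:
        r=vision.find_in(c,l); print(c,l,[(np.round(x['location'],0).tolist(),round(x['p'],2)) for x in r[:2]])
E
```

```text
pics
{'time_s': 0.0, 'qpos': array([ 6.25095326e+01,  1.83526673e+01,  8.97053603e+01, -1.19492919e-03,
        7.20441948e+01, -1.14548208e+00]), 'qvel': array([-0.05011561,  0.06423136,  0.08482277, -0.0443959 , -0.00859124,
       -0.03554024]), 'effort': array([-9.18880323e-04, -4.12445748e+01, -2.31980091e+01,  7.26771913e-02,
        4.55685973e-02, -1.54799482e-04]), 'ee_pos': array([255.09563853, 515.14034851, 403.91677985]), 'ee_rot': array([-1.79897775e+02, -9.07692760e-04,  1.53655383e+02]), 'force': array([0.52081214, 0.21318619, 0.10264173]), 'torque': array([ 0.00469335, -0.06598461, -0.02536875]), 'gripper_width': 91.4685176906131}
scene keeper_fin [([515.0, -89.0, 84.0], 0.59), ([616.0, -130.0, 101.0], 0.52)]
scene latch_knob [([571.0, -185.0, 85.0], 0.73), ([520.0, -87.0, 83.0], 0.69)]
scene coupler_top [([614.0, -133.0, 104.0], 0.57)]
scene drawbar [([622.0, -132.0, 99.0], 0.63)]
scene keeper [([519.0, -86.0, 82.0], 0.82)]
scene stand [([564.0, -115.0, 34.0], 0.84)]
scene dc_motor_1 [([676.0, 29.0, 33.0], 0.69), ([514.0, -91.0, 82.0], 0.59)]
scene threadlock_bottle 
[... 316 characters left out ...]
86.0, 83.0], 0.39)]
side coupler_top [([629.0, -108.0, 94.0], 0.79)]
side drawbar [([634.0, -102.0, 94.0], 0.88), ([582.0, -187.0, 84.0], 0.38)]
side keeper [([618.0, -84.0, 32.0], 0.74), ([527.0, -72.0, 84.0], 0.69)]
side stand [([617.0, -84.0, 30.0], 0.95)]
side dc_motor_1 [([690.0, 53.0, 28.0], 0.67)]
side threadlock_bottle [([459.0, -254.0, 8.0], 0.26)]
side ball_bearing []
side screwdriver_red [([634.0, -102.0, 95.0], 0.73)]
side star_knob [([475.0, 402.0, 15.0], 0.6)]
wrist keeper_fin []
wrist latch_knob []
wrist coupler_top []
wrist drawbar []
wrist keeper []
wrist stand []
wrist dc_motor_1 []
wrist threadlock_bottle []
wrist ball_bearing []
wrist screwdriver_red []
wrist star_knob []
```

View pics/scene0.png

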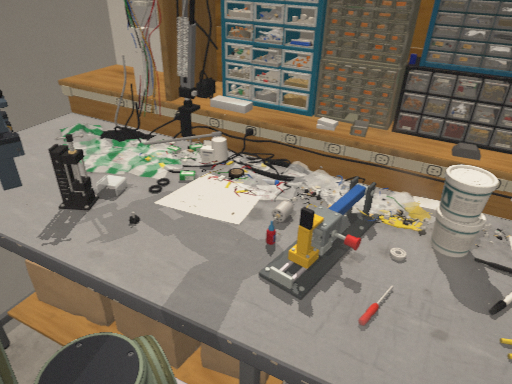

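View pics/side0.png

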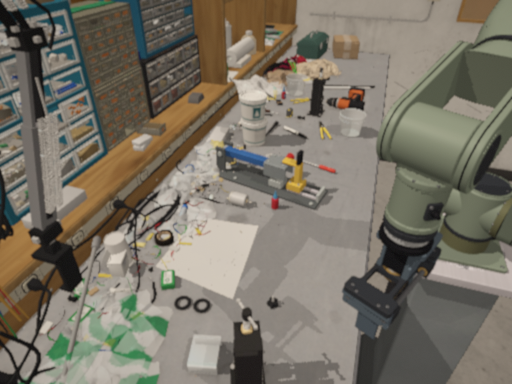

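```bash
cat > cl.py <<'E'
from h import *
def cloud(f):
    H,W=f['depth'].shape; fl=H/2/np.tan(np.radians(f['fov_y']/2))
    v,u=np.mgrid[:H,:W]; d=f['depth']
    P=np.stack([(u-f['cx'])/fl*d,(v-f['cy'])/fl*d,d],-1)
    M=np.array(f['pose']); return P@M[:3,:3].T+M[:3,3]
E
python3 - <<'E'
from cl import *
import pickle
F={}
for c in ['scene','side']:
    F[c]=vision.grab_frame(c)
pickle.dump(F,open('F0.pkl','wb'))
for c in F:
    f=F[c]; P=cloud(f); ok=f['depth']>0
    hsv=cv2.cvtColor(f['color'],cv2.COLOR_BGR2HSV); h,s,v=hsv[...,0].astype(int),hsv[...,1],hsv[...,2]
    roi=ok&(P[...,0]>400)&(P[...,0]<850)&(P[...,1]>-350)&(P[...,1]<100)&(P[...,2]>20)&(P[...,2]<200)
    for n,m in dict(yellow=(h>18)&(h<32)&(s>150)&(v>80),blue=(h>100)&(h<125)&(s>140),red=((h<6)|(h>174))&(s>160)&(P[...,2]>55)).items():
        q=P[roi&m]; print(c,n,len(q),np.round(np.median(q,0)),np.round(q.min(0)),np.round(q.max(0)))
        if n=='blue':
            t=q[q[:,2]>75]; w=np.linalg.svd(t[:,:2]-t[:,:2].mean(0),full_matrices=False)[2][0]; print('dir',np.degrees(np.arctan2(w[1],w[0])),t.mean(0),t[:,:2].min(0),t[:,:2].max(0))
    im=f['color']
    (x0,x1,y0,y1)=(240,440,160,340) if c=='scene' else (190,350,120,230)
    cv2.imwrite(f'pics/{c}_crop.png',cv2.resize(im[y0:y1,x0:x1],None,fx=4 if c=='side' else 3.3,fy=4 if c=='side' else 3.3,interpolation=cv2.INTER_CUBIC))
    # plate top
    m=ok&(P[...,0]>380)&(P[...,0]<900)&(P[...,1]>-300)&(P[...,1]<80)&(P[...,2]>8)&(P[...,2]<17)&(v<110)&(s<80)
    q=P[m][:,:2].astype(np.float32); 
    print(len(q),cv2.minAreaRect(q))
E
```

```text
scene yellow 821 [516. -93.  60.] [ 498. -177.   24.] [794. -56. 126.]
scene blue 373 [ 732. -134.  101.] [ 571. -159.   51.] [810.  15. 104.]
dir 166.94310372383566 [ 731.29263006 -133.72287451   99.63620207] [ 651.4846435 -158.93717  ] [ 809.5066813  -102.81870803]
scene red 140 [ 574. -186.   85.] [ 564. -200.   65.] [ 592. -170.   93.]
2133 ((653.13134765625, -122.068115234375), (463.5378723144531, 354.5118408203125), 0.010756741277873516)
side yellow 351 [530. -71.  68.] [ 501. -191.   28.] [583. -50. 137.]
side blue 299 [ 730. -117.   97.] [ 655. -154.   77.] [808. -95. 104.]
dir 167.79515551529443 [ 731.23594569 -116.55922972   94.95061967] [ 654.80345167 -154.02083032] [807.76250085 -94.68684026]
side red 16 [ 578. -187.   87.] [ 570. -195.   78.] [ 588. -175.   90.]
1331 ((641.400634765625, -50.1512451171875), (243.6553192138672, 403.36199951171875), 79.40388488769531)
```

View pics/scene_crop.png

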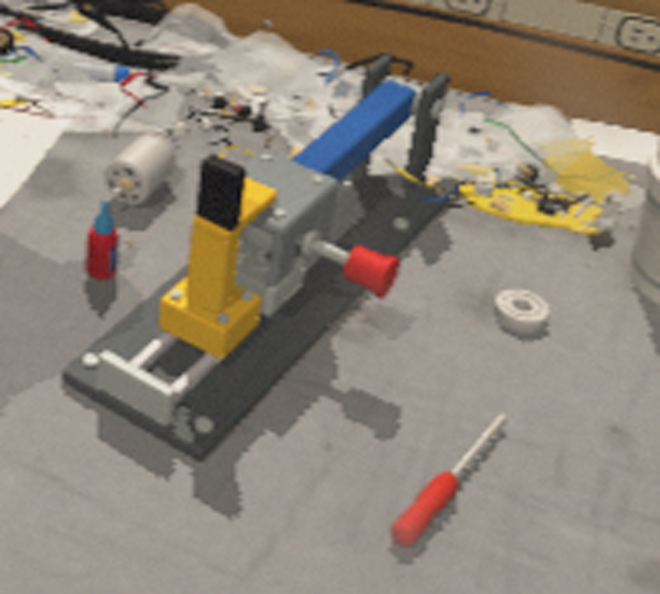

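View pics/side_crop.png

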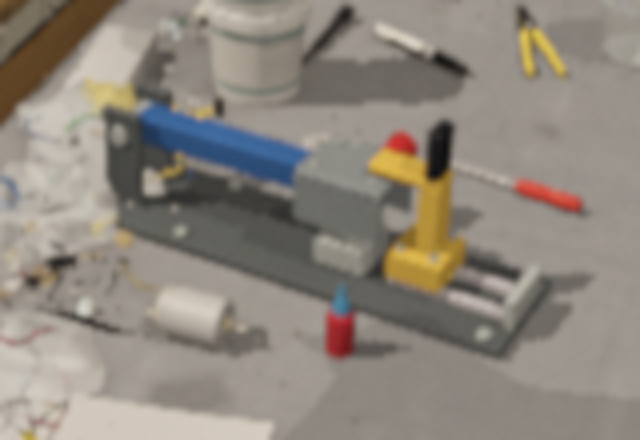

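```bash
cat > fit.py <<'E'
from cl import *
import pickle
from scipy.optimize import least_squares
F=pickle.load(open('F0.pkl','rb'))
S=lambda u,v:(240+u/3.3,160+v/3.3)
D=lambda u,v:(190+u/4,120+v/4)
obs=[('scene',S(65,378),(-170,60,12),0),('scene',S(199,448),(-170,-60,12),0),('scene',S(221,190),(-70,0,145),1),
('scene',S(390,273),(0,-100,75),0),('scene',S(338,178),(42,-34,109),0),('scene',S(412,92),(225,-15,100),0),
('side',D(500,345),(-170,60,12),0),('side',D(548,279),(-170,-60,12),0),('side',D(440,150),(-70,0,145),1),
('side',D(297,182),(42,34,109),0),('side',D(120,222),(280,60,12),0)]
def pt(p,m,k):
    x,y,t,q=p; c,s=np.cos(t),np.sin(t); a=m[0]-k*q
    return np.array([x+c*a-s*m[1],y+s*a+c*m[1],m[2]])
def res(p): return np.concatenate([np.subtract(w2px(F[c],pt(p,m,k)),o) for c,o,m,k in obs])
if __name__=='__main__':
    r=least_squares(res,[594,-103,-0.22,7],loss='soft_l1')
    p=r.x; print(p,np.degrees(p[2])); print(np.round(res(p).reshape(-1,2),1).tolist())
    np.save('p.npy',p)
    for c in F:
        f=F[c];P=cloud(f);ok=f['depth']>0
        cs,sn=np.cos(p[2]),np.sin(p[2]); L=(P-[p[0],p[1],0])@np.array([[cs,-sn,0],[sn,cs,0],[0,0,1]])
        hsv=cv2.cvtColor(f['color'],cv2.COLOR_BGR2HSV); h,s,v=[hsv[...,i].astype(int) for i in range(3)]
        roi=ok&(abs(L[...,0])<260)&(abs(L[...,1])<130)&(P[...,2]>20)&(P[...,2]<200)
        for n,m in dict(fin=(v<60)&(L[...,2]>128)&(L[...,0]<-40),red=((h<6)|(h>174))&(s>160)&(L[...,2]>50)&(L[...,1]<-50),bluetop=(h>100)&(h<125)&(s>140)&(L[...,2]>97)).items():
            q=L[roi&m]; print(c,n,len(q),*[np.round(np.percentile(q,k,axis=0),1) for k in (5,50,95)])
E
python3 fit.py
```

```text
[ 6.00344067e+02 -1.00550716e+02 -1.89277636e-01  5.56697406e+00] -10.844809671580089
[[-1.5, -1.4], [1.8, 1.8], [-0.2, 0.3], [-0.7, 1.2], [-0.3, -0.2], [0.4, -2.2], [0.7, 1.0], [1.2, -0.8], [-0.3, -0.5], [-1.0, -3.7], [-16.3, -4.7]]
scene fin 192 [-84.4 -13.  130.4] [-82.5  -2.1 149.9] [-76.   11.6 167.1]
scene red 140 [-16.6 -99.8  72.8] [ -9.5 -88.7  84.6] [  3.8 -73.8  90.2]
scene bluetop 323 [ 60.7 -17.5  98.5] [129.1  -6.3 101.7] [203.    5.2 103.4]
side fin 53 [-82.2  -0.9 132.3] [-79.7  13.5 153.5] [-73.2  19.7 166.8]
side red 16 [-12.2 -95.7  80.6] [ -5.5 -88.9  86.5] [  3.1 -75.5  89.4]
side bluetop 154 [61.2 -6.8 97.7] [126.5   5.7 100.4] [203.1  15.2 102.3]
```

```bash
sed -i "s/,$//; s/,('side',D(120,222),(280,60,12),0)\]/]/" fit.py
python3 - <<'E'
import re
s=open('fit.py').read()
s=s.replace("\n('side',D(297,182),(42,34,109),0),('side',D(120,222),(280,60,12),0)]","]").replace("\n('side',D(297,182),(42,34,109),0)]","]")
s=s.replace("0),('scene',S(412","0),\n('scene',S(412").replace("(225,-15,100),0)\n","(225,-15,100),0),\n").replace("(0,-100,75),0)\n","(0,-100,75),0),\n").replace(",1)\n",",1),\n")
s=s.replace("            q=L[roi&m];","            q=L[roi&m]\n            if n=='bluetop': print('slope',np.degrees(np.polyfit(q[:,0],q[:,1],1)))\n           ")
open('fit.py','w').write(s)
E
python3 fit.py
```

```text
[ 6.02631924e+02 -1.00595450e+02 -1.88803969e-01  7.75973246e+00] -10.817670551479772
[[-1.1, -2.0], [2.2, 1.1], [-0.3, 0.2], [-0.4, 0.6], [0.0, -0.6], [0.5, -2.6], [0.1, 0.8], [0.6, -1.0], [-0.3, -0.4]]
scene fin 192 [-86.6 -13.4 130.4] [-84.8  -2.5 149.9] [-78.3  11.2 167.1]
scene red 140 [ -18.9 -100.2   72.8] [-11.8 -89.1  84.6] [  1.5 -74.2  90.2]
slope [  -0.76322774 -293.11520699]
scene bluetop 323 [ 58.5 -17.9  98.5] [126.8  -6.7 101.7] [200.7   4.7 103.4]
side fin 53 [-84.5  -1.3 132.3] [-81.9  13.2 153.5] [-75.4  19.3 166.8]
side red 16 [-14.5 -96.1  80.6] [ -7.8 -89.3  86.5] [  0.8 -75.9  89.4]
slope [ -1.68020122 465.86470277]
side bluetop 154 [58.9 -7.2 97.7] [124.3   5.2 100.4] [200.8  14.8 102.3]
```

```bash
cat > go.py <<'E'
from h import *
from scipy.spatial.transform import Rotation as Ro
import sys
def plan(target_grasp, yaw_ydir):
    # tool straight down; tool y along yaw_ydir (deg)
    s=status.state(); R=Ro.from_euler('xyz',s['ee_rot'],degrees=True)
    a=np.radians(yaw_ydir); y=np.array([np.cos(a),np.sin(a),0]); z=np.array([0,0,-1.]); x=np.cross(y,z)
    Rt=Ro.from_matrix(np.c_[x,y,z]); tcp=np.array(target_grasp)-172*z
    print('t',s['time_s'],'tcp',np.round(s['ee_pos'],1),'target',np.round(tcp,1),'rotvec tool',(R.inv()*Rt).as_rotvec().round(4),'F',s['force'].round(1),'w',s['gripper_width'])
    d=tcp-s['ee_pos']; print('shift in current tool axes',R.inv().apply(d).round(1),' in target axes',Rt.inv().apply(d).round(1))
O=np.array([600.5,-100.8]); YAW=-11.3
def loc(x,y,z):
    a=np.radians(YAW); return np.array([O[0]+np.cos(a)*x-np.sin(a)*y,O[1]+np.sin(a)*x+np.cos(a)*y,z])
E
python3 - <<'E'
from go import *
plan(loc(-76.5,0,240),YAW)
E
```

```text
t 1.9 tcp [255.2 515.3 404.8] target [525.5 -85.8 412. ] rotvec tool [ 1.0000e-04 -1.0000e-04  1.3082e+00] F [-0.3 -0.6 -0.7] w 90.64635321562497
shift in current tool axes [-509.  -418.7   -7.3]  in target axes [-536.5  382.9   -7.2]
```

```bash
python3 -m jog '[[0.0912,-0.0463,-0.0381,0,0,0,0],[0.0912,-0.0463,-0.0381,0,0,0,0],[0.0912,-0.0463,-0.0381,0,0,0,0],[0.0912,-0.0463,-0.0381,0,0,0,0],[0.0912,-0.0463,-0.0381,0,0,0,0],[0.0912,-0.0463,-0.0381,0,0,0,0],[0.0912,-0.0463,-0.0381,0,0,0,0],[0.0912,-0.0463,-0.0381,0,0,0,0],[0.0912,-0.0463,-0.0381,0,0,0,0],[0.0912,-0.0463,-0.0381,0,0,0,0],[0.0912,-0.0463,-0.0381,0,0,0,0]]' && python3 -m jog '[[0.0912,0,0,0,0,0,0.1635],[0.0912,0,0,0,0,0,0.1635],[0.0912,0,0,0,0,0,0.1635],[0.0912,0,0,0,0,0,0.1635],[0.0912,0,0,0,0,0,0.1635],[0.0912,0,0,0,0,0,0.1635],[0.0912,0,0,0,0,0,0.1635],[0.0912,0,0,0,0,0,0.1635]]'
python3 - <<'E'
from go import *
plan(loc(-76.5,0,240),YAW)
f=snap('wrist','w1.png'); import pickle; pickle.dump(f,open('w1.pkl','wb'))
for q in [(-76.5,0,167),(-170,60,12),(-170,-60,12),(0,-85,88),(42,-34,109),(42,34,109)]: print(q,np.round(w2px(f,loc(*q))))
for l in ['keeper_fin','latch_knob']:
    r=vision.find_in('wrist',l); print(l,[(np.round(x['location'],0).tolist(),round(x['p'],2)) for x in r[:2]])
E
```

```text
time_s: 3.28
ee_pos: [526.1, -88.3, 405.0]
ee_rot: [180.0, 0.0, 153.6]
force: [0.7, -0.4, 0.8]
gripper_width: 91.1
time_s: 4.28
ee_pos: [525.6, -86.3, 404.8]
ee_rot: [180.0, -0.0, 78.4]
force: [-0.1, -0.1, 0.3]
gripper_width: 90.9
t 4.275 tcp [525.6 -86.3 404.8] target [525.5 -85.8 412. ] rotvec tool [ 0.0001 -0.0001 -0.0051] F [-0.1 -0.1  0.3] w 90.92331065854545
shift in current tool axes [ 0.4 -0.2 -7.2]  in target axes [ 0.4 -0.2 -7.2]
(-76.5, 0, 167) [263. 213.]
(-170, 60, 12) [188. 128.]
(-170, -60, 12) [195. 219.]
(0, -85, 88) [331. 262.]
(42, -34, 109) [380. 226.]
(42, 34, 109) [387. 159.]
keeper_fin [([535.0, -84.0, 123.0], 0.58)]
latch_knob [([577.0, -171.0, 82.0], 0.75)]
```

```bash
sleep 1; ls pics
```

```text
scene0.png
scene_crop.png
side0.png
side_crop.png
w1.png
wrist0.png
```

View pics/w1.png

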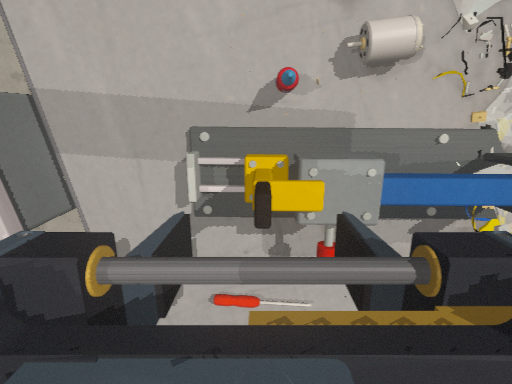

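Run:
```python
import cv2
im=cv2.imread('pics/w1.png'); cv2.imwrite('pics/w1c.png',cv2.resize(im[110:280,170:430],None,fx=3,fy=3,interpolation=cv2.INTER_CUBIC))
```

```text
(no output)
```

View pics/w1c.png

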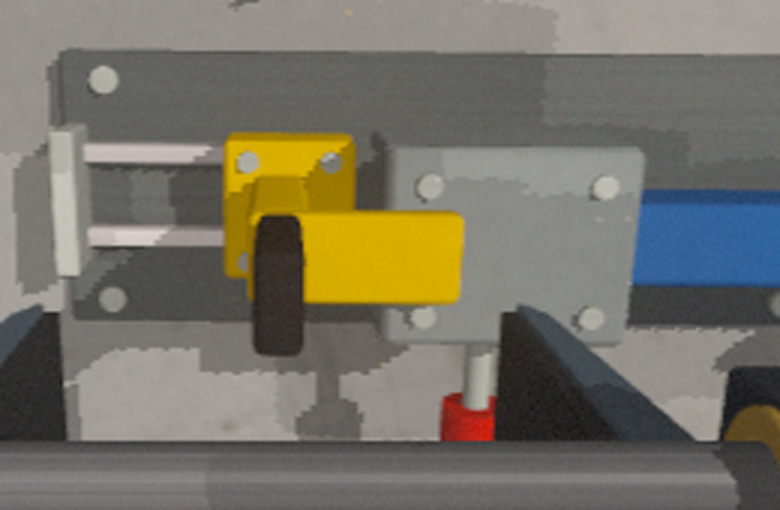

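```bash
cat > fit2.py <<'E'
import fit; from fit import *
F['wrist']=pickle.load(open('w1.pkl','rb'))
W=lambda u,v:(170+u/3,110+v/3)
fit.obs+= [('wrist',W(*o),m,k) for o,m,k in [((63,52),(-170,60,12),0),((75,319),(-170,-60,12),0),((643,149),(42,34,109),0),((628,343),(42,-34,109),0),((381,341),(-42,-34,109),0),((279,353),(-70,-15,167),1),((462,258),(-19,0,122),1),((470,395),(0,-70,88),0)]]
full=fit.obs
for nm,ob in (('all',full),('wrist',[o for o in full if o[0]=='wrist' and o[2][0]!=-19])):
    fit.obs=ob
    r=least_squares(res,[600,-101,-0.2,7],loss='soft_l1'); p=r.x
    print(nm,p[:2].round(1),np.degrees(p[2]).round(2),p[3].round(1)); print(np.round(res(p).reshape(-1,2),1).tolist())
E
python3 fit2.py
python3 - <<'E'
import pickle,numpy as np
f=pickle.load(open('w1.pkl','rb')); print(np.round(f['pose'],3),f['fov_y'],f['cx'],f['cy'])
E
```

```text
all [600.4 -99. ] -11.56 5.0
[[-2.7, -2.2], [0.1, 1.2], [-1.1, -0.2], [-1.6, 1.2], [-0.8, -0.2], [0.7, -2.0], [0.2, 1.5], [1.1, -0.2], [-0.6, -0.2], [-3.1, -1.1], [-1.1, 0.7], [2.9, -2.1], [0.4, 0.4], [-0.2, 1.1], [1.5, 0.9], [-5.4, -0.3], [4.7, 6.6]]
wrist [600.1 -98.6] -11.67 5.8
[[-3.3, -1.7], [-1.4, 0.2], [2.7, -2.4], [0.0, 0.1], [-0.6, 0.7], [-0.0, 0.3], [4.3, 6.3]]
[[ 9.80000e-01 -1.94000e-01 -5.30000e-02  5.40076e+02]
 [-2.01000e-01 -9.45000e-01 -2.58000e-01 -1.33030e+01]
 [ 0.00000e+00  2.63000e-01 -9.65000e-01  3.84552e+02]
 [ 0.00000e+00  0.00000e+00  0.00000e+00  1.00000e+00]] 66.99745228211529 262.8952499422296 195.4233817015467
```

```bash
sed -i 's/^O=.*/O=np.array([600.2,-98.8]); YAW=-11.6/' go.py
python3 - <<'E'
from go import *
plan(loc(-75.5,0,149),YAW)
E
```

```text
t 4.425 tcp [525.6 -86.3 404.8] target [526.2 -83.6 321. ] rotvec tool [ 0.0001 -0.0001  0.0081] F [0.  0.4 0.1] w 91.37326088488469
shift in current tool axes [ 2.7  0.1 83.8]  in target axes [ 2.8  0.1 83.8]
```

```bash
python3 -m jog '[[0.0912,0.0027,0,0.03,0,0,0],[0.0912,0,0,0.04,0,0,0],[0.0912,0,0,0.0138,0,0,0],[0.04,0,0,0,0,0,0],[0.03,0,0,0,0,0,0],[0.03,0,0,0,0,0,0]]' 25
python3 - <<'E'
from go import *
snap('wrist','w2.png'); print(status.state()['gripper_width'])
E
```

```text
time_s: 5.18
ee_pos: [526.5, -83.7, 322.3]
ee_rot: [179.8, -0.0, 78.7]
force: [-0.4, 0.4, 0.5]
gripper_width: 64.5
60.269538462877605
```

View pics/w2.png

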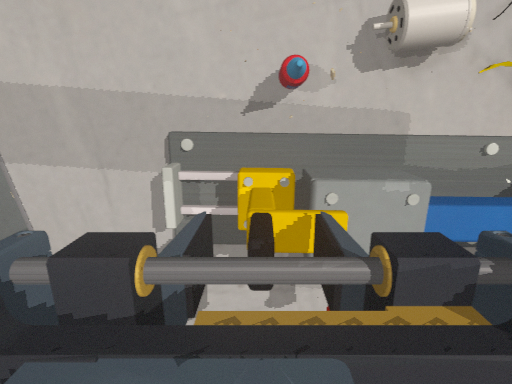

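```bash
python3 -m jog '[[0.005,0,0,0,0,0,0],[0.005,0,0,0,0,0,0],[0.005,0,0,0,0,0,0],[0.005,0,0,0,0,0,0],[0.005,0,0,0,0,0,0],[0.005,0,0,0,0,0,0],[0.005,0,0,0,0,0,0],[0.005,0,0,0,0,0,0]]' 25
```

```text
time_s: 6.22
ee_pos: [526.1, -83.7, 320.9]
ee_rot: [-180.0, -0.0, 78.7]
force: [-0.8, -0.4, -0.1]
gripper_width: 14.2
```

```bash
python3 -m jog '[[0.005,0,-0.006,0,0,0,0],[0.005,0,-0.007,0,0,0,0],[0.005,0,-0.007,0,0,0,0],[0.005,0,-0.007,0,0,0,0],[0.005,0,-0.007,0,0,0,0],[0.005,0,-0.007,0,0,0,0],[0.005,0,-0.007,0,0,0,0],[0.005,0,-0.006,0,0,0,0]]' 25;  python3 -m jog '[[0.005,0,-0.002,0,0,0,0],[0.005,0,-0.002,0,0,0,0]]'
```

```text
time_s: 7.22
ee_pos: [472.7, -72.6, 320.9]
ee_rot: [-180.0, -0.1, 78.7]
force: [4.0, 4.5, -3.7]
gripper_width: 14.1
time_s: 7.48
ee_pos: [468.9, -71.8, 320.9]
ee_rot: [-180.0, -0.1, 78.7]
force: [3.6, 4.7, -2.8]
gripper_width: 13.8
```

```bash
for i in 1 2; do python3 -m jog '[[0.005,0,-0.0015,0,0,0,0],[0.005,0,-0.0015,0,0,0,0]]'; done
```

```text
time_s: 7.72
ee_pos: [467.3, -71.5, 320.9]
ee_rot: [179.7, -0.1, 78.7]
force: [10.1, 2.8, -10.2]
gripper_width: 13.9
time_s: 7.98
ee_pos: [466.1, -71.2, 321.0]
ee_rot: [179.4, -0.1, 78.7]
force: [18.0, 1.8, -15.7]
gripper_width: 13.8
```

```bash
python3 -m jog '[[0.0912,0,0,0,0,0,0],[0.0912,0,0,0,0,0,0],[0.0912,0,0,0,0,0,0],[0.0912,0,0,-0.02,0,0,0],[0.0912,0,0,-0.03,0,0,0],[0.0912,0,0,-0.04,0,0,0]]'
python3 - <<'E'
from go import *
import pickle
f=snap('wrist','w3.png'); g=snap('scene','s3.png'); pickle.dump((f,g),open('f3.pkl','wb'))
cv2.imwrite('pics/s3c.png',cv2.resize(g['color'][160:340,240:440],None,fx=3.3,fy=3.3))
plan(loc(0,-79,180),YAW)
E
```

```text
time_s: 8.72
ee_pos: [462.6, -71.2, 411.2]
ee_rot: [-179.8, 0.0, 78.7]
force: [1.3, -0.4, 0.9]
gripper_width: 71.3
t 8.825 tcp [463.8 -71.4 415. ] target [ 584.3 -176.2  352. ] rotvec tool [0.0083 0.0004 0.0058] F [ 0.5 -0.1 -0.5] w 79.29612821348836
shift in current tool axes [-79.2 138.1  64.2]  in target axes [-78.4 139.1  63. ]
```

```bash
sleep 1
```

```text
(no output)
```

View pics/w3.png

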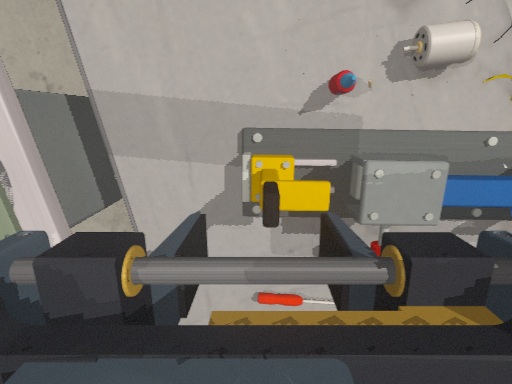

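View pics/s3c.png

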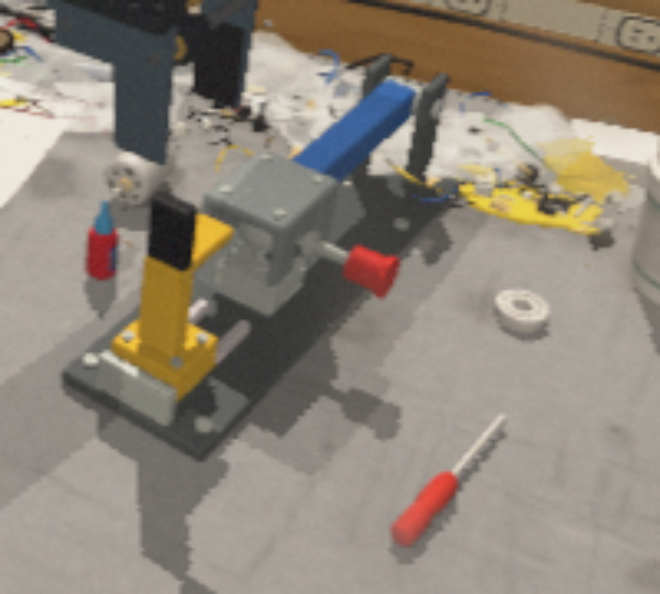

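```bash
python3 -m jog '[[0.0912,-0.026,0.046,0,0,0,0],[0.0912,-0.026,0.046,0,0,0,0],[0.0912,-0.027,0.047,0,0,0,0.005],[0.0912,0,0,0.03,0,0,0],[0.0912,0,0,0.034,0,0,0],[0.0912,0,0,0,0,0,0]]'
python3 - <<'E'
from go import *
import pickle
f=snap('wrist','w4.png'); g=snap('scene','s4.png'); h=snap('side','d4.png'); pickle.dump((f,g,h),open('f4.pkl','wb'))
cv2.imwrite('pics/s4c.png',cv2.resize(g['color'][160:340,240:440],None,fx=3.3,fy=3.3))
cv2.imwrite('pics/d4c.png',cv2.resize(h['color'][120:230,190:350],None,fx=4,fy=4))
plan(loc(0,-79,75),YAW)
print(w2px(f,loc(0,-100,75)),w2px(f,loc(0,-70,88)),w2px(f,loc(0,-85,88)))
E
```

```text
time_s: 9.57
ee_pos: [583.1, -175.7, 343.5]
ee_rot: [-179.5, -0.0, 78.4]
force: [-0.1, -0.4, 0.3]
gripper_width: 91.1
t 9.725 tcp [ 584.4 -175.9  348.2] target [ 584.3 -176.2  247. ] rotvec tool [0.0019 0.0003 0.0007] F [0.3 0.2 0.2] w 91.51287185536754
shift in current tool axes [ -0.3  -0.2 101.2]  in target axes [ -0.3  -0.  101.2]
(np.float64(267.25714146236805), np.float64(225.18142174283093)) (np.float64(267.5199379918662), np.float64(197.3393908411295)) (np.float64(267.4330129966235), np.float64(214.22681729557257))
```

```bash
sleep 1
```

```text
(no output)
```

View pics/w4.png

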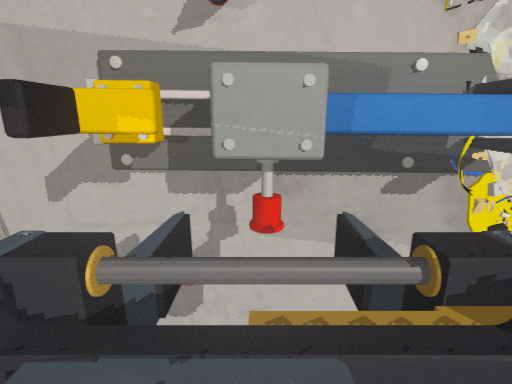

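View pics/s4c.png

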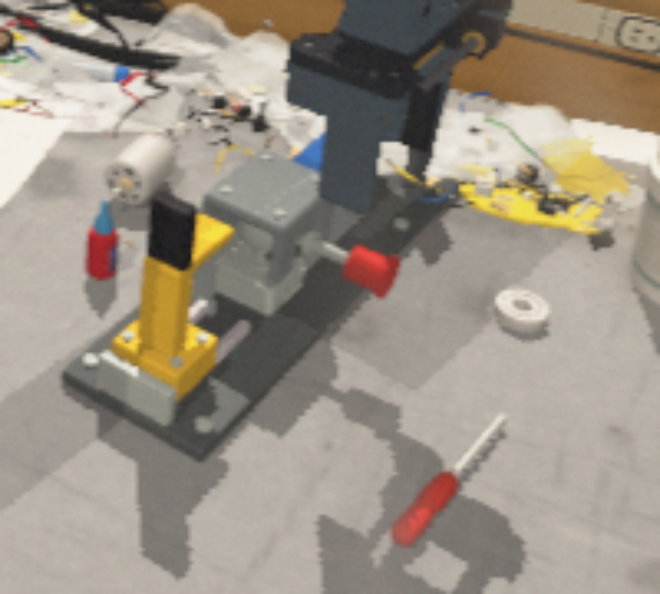

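```bash
python3 -m jog '[[0.0912,0.002,0,0.03,0,0,0],[0.08,0,0,0.04,0,0,0],[0.06,0,0,0.031,0,0,0],[0.05,0,0,0,0,0,0],[0.04,0,0,0,0,0,0],[0.035,0,0,0,0,0,0],[0.035,0,0,0,0,0,0],[0.035,0,0,0,0,0,0]]' 30
python3 - <<'E'
from go import *
f=snap('wrist','w5.png'); plan(loc(0,-77,75),YAW)
E
```

```text
time_s: 10.72
ee_pos: [584.7, -173.9, 246.5]
ee_rot: [179.9, -0.0, 78.4]
force: [0.3, 0.4, 0.2]
gripper_width: 34.9
t 10.775 tcp [ 584.6 -173.8  246.3] target [ 584.7 -174.2  247. ] rotvec tool [ 0.0006 -0.      0.0005] F [-0.2 -0.  -0.8] w 35.318674669897305
shift in current tool axes [-0.4  0.1 -0.7]  in target axes [-0.4  0.1 -0.7]
```

```bash
sleep 1
```

```text
(no output)
```

View pics/w5.png

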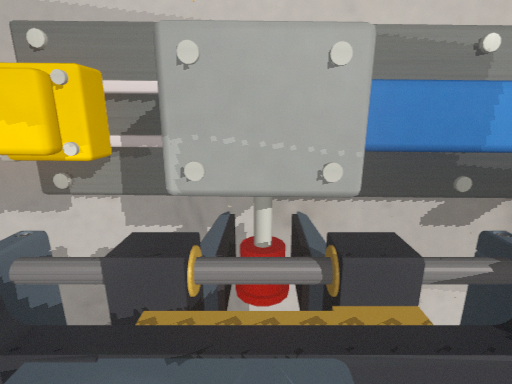

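```bash
python3 -m jog '[[0.01,0,0,0,0,0,0],[0.01,0,0,0,0,0,0],[0.01,0,0,0,0,0,0],[0.01,0,0,0,0,0,0]]' 40
```

```text
time_s: 11.28
ee_pos: [584.6, -173.8, 245.9]
ee_rot: [-180.0, -0.0, 78.4]
force: [-0.9, -1.0, 0.4]
gripper_width: 24.5
```

```bash
python3 -m jog '[[0.01,-0.003,0,0,0,0,0],[0.01,-0.003,0,0,0,0,0],[0.01,-0.003,0,0,0,0,0],[0.01,-0.003,0,0,0,0,0],[0.01,-0.002,0,0,0,0,0],[0.01,0,0,0,0,0,0]]'; python3 -m jog '[[0.01,-0.002,0,0,0,0,0],[0.01,-0.002,0,0,0,0,0],[0.01,0,0,0,0,0,0]]'
python3 - <<'E'
from go import *
f=snap('wrist','w6.png')
E
```

```text
time_s: 12.02
ee_pos: [582.0, -186.3, 245.9]
ee_rot: [-180.0, -0.2, 78.4]
force: [1.0, 8.4, 2.3]
gripper_width: 24.6
time_s: 12.4
ee_pos: [581.2, -190.0, 245.9]
ee_rot: [-180.0, -0.2, 78.4]
force: [1.8, 8.8, 2.3]
gripper_width: 24.0
```

```bash
sleep 1
```

```text
(no output)
```

View pics/w6.png

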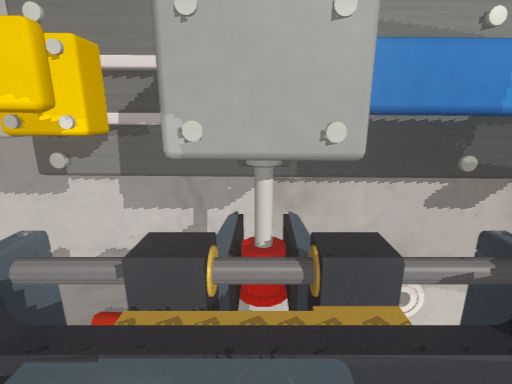

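```bash
python3 -m jog '[[0.01,-0.002,0,0,0,0,0],[0.01,-0.001,0,0,0,0,0]]'; python3 -m jog '[[0.01,-0.0015,0,0,0,0,0],[0.01,0,0,0,0,0,0]]'
```

```text
time_s: 12.7
ee_pos: [580.7, -192.6, 245.9]
ee_rot: [-180.0, -0.3, 78.3]
force: [2.2, 11.5, 2.7]
gripper_width: 24.5
time_s: 12.95
ee_pos: [580.6, -193.0, 245.9]
ee_rot: [-180.0, -0.4, 78.3]
force: [2.7, 13.5, 2.5]
gripper_width: 24.5
```

```bash
python3 -m jog '[[0.01,0,0,-0.0045,0,0,0],[0.01,0,0,-0.0045,0,0,0],[0.01,0,0,-0.005,0,0,0],[0.01,0,0,-0.005,0,0,0],[0.01,0,0.0002,-0.0046,0,0,0],[0.01,0,0,0,0,0,0]]'
python3 - <<'E'
from go import *
f=snap('wrist','w7.png');f=snap('scene','s7.png')
cv2.imwrite('pics/s7c.png',cv2.resize(f['color'][160:340,240:440],None,fx=3.3,fy=3.3))
E
```

```text
time_s: 13.7
ee_pos: [580.8, -193.1, 268.1]
ee_rot: [-179.9, -0.4, 78.3]
force: [7.0, 11.7, -6.7]
gripper_width: 24.4
```

```bash
sleep 1
```

```text
(no output)
```

View pics/w7.png

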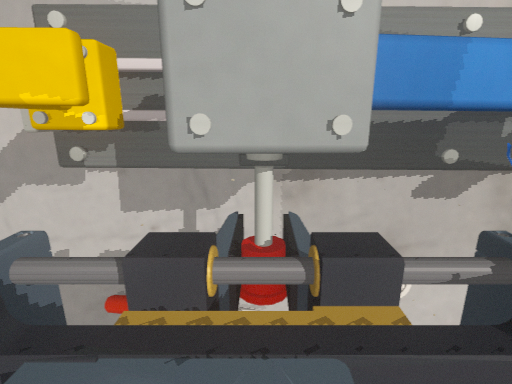

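View pics/s7c.png

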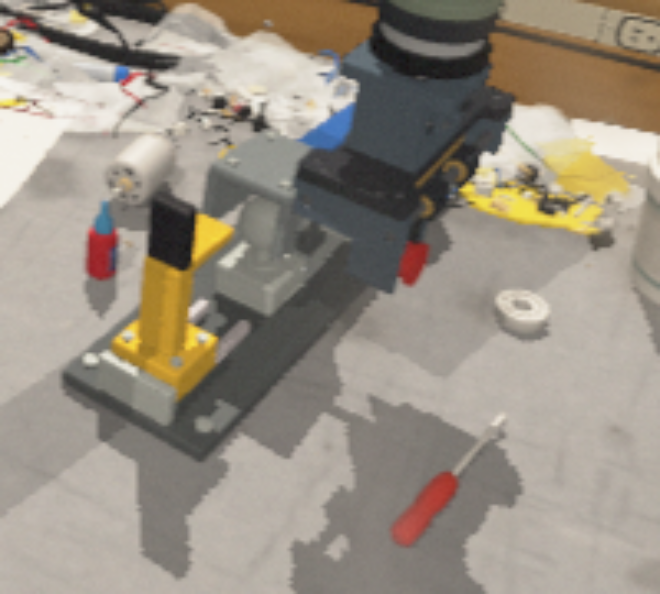

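```bash
python3 -m jog '[[0.01,0,0.001,-0.006,0,0,0],[0.01,0,0.001,-0.006,0,0,0],[0.01,0,0.001,-0.006,0,0,0],[0.01,0,0.0012,-0.006,0,0,0],[0.01,0,0.0014,-0.006,0,0,0],[0.01,0,0.0016,-0.006,0,0,0],[0.01,0,0.0016,-0.006,0,0,0],[0.01,0,0.0017,-0.006,0,0,0],[0.01,0,0,0,0,0,0]]'
python3 - <<'E'
from go import *
f=snap('wrist','w8.png')
E
```

```text
time_s: 14.92
ee_pos: [589.1, -194.9, 315.2]
ee_rot: [-179.4, -0.5, 78.4]
force: [-2.6, 12.0, -4.2]
gripper_width: 24.4
```

```bash
sleep 1
```

```text
(no output)
```

View pics/w8.png

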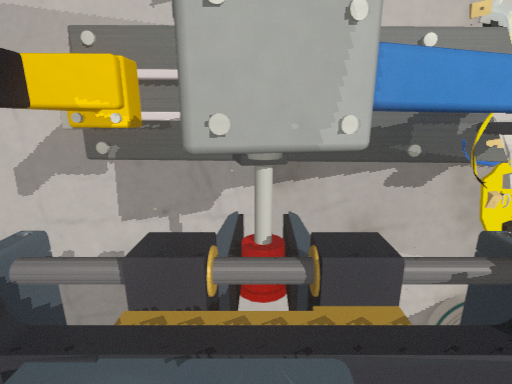

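```bash
python3 -m jog '[[0.01,0,0.0014,-0.005,0,0,0],[0.01,0,0.0018,-0.005,0,0,0],[0.01,0,0.0018,-0.005,0,0,0],[0.01,0,0.0018,-0.005,0,0,0],[0.01,0,0,-0.002,0,0,0],[0.01,0,0,0,0,0,0],[0.01,0,0,0,0,0,0],[0.01,0,0,0,0,0,0]]'
python3 - <<'E'
from cl import *
from go import loc,O,YAW
f=snap('wrist','w9.png'); h=snap('side','d9.png'); g=snap('scene','s9.png')
cv2.imwrite('pics/d9c.png',cv2.resize(h['color'][100:230,180:350],None,fx=4,fy=4))
cv2.imwrite('pics/s9c.png',cv2.resize(g['color'][130:340,240:440],None,fx=2.8,fy=2.8))
a=np.radians(YAW)
for n,q in (('side',h),('scene',g),('wrist',f)):
    P=cloud(q)-[O[0],O[1],0]; L=P@np.array([[np.cos(a),-np.sin(a),0],[np.sin(a),np.cos(a),0],[0,0,1]])
    hs=cv2.cvtColor(q['color'],cv2.COLOR_BGR2HSV).astype(int)
    m=(q['depth']>0)&(hs[...,0]>100)&(hs[...,0]<125)&(hs[...,1]>140)&(abs(L[...,1])<14)&(L[...,0]>50)&(L[...,0]<215)&(L[...,2]>60)
    if m.sum()>20:
        print(n,m.sum(),'tube slope deg',np.degrees(np.arctan(np.polyfit(L[m][:,0],L[m][:,2],1)[0])))
    m=(q['depth']>0)&(np.abs(L[...,0]-12)<15)&(abs(L[...,1])<20)&(L[...,2]>100)&(L[...,2]<230)&(hs[...,1]<60)
    if m.sum(): print(n,'coupler top z',np.median(L[m][:,2]),m.sum())
s=status.state(); print(s['time_s'],s['force'].round(1),s['qvel'].round(2))
E
```

```text
time_s: 15.98
ee_pos: [595.5, -196.4, 336.7]
ee_rot: [-179.3, -0.5, 78.4]
force: [-2.7, 12.3, -3.6]
gripper_width: 24.1
side 167 tube slope deg -21.824856232160663
side coupler top z 198.464309040695 32
scene coupler top z 200.8111366632324 33
wrist 6893 tube slope deg -22.311504301667817
wrist coupler top z 198.31273873670347 9078
16.125 [-2.6 11.7 -2.6] [-0.03 -0.02  0.08  0.11  0.02 -0.06]
```

```bash
sleep 1
```

```text
(no output)
```

View pics/d9c.png

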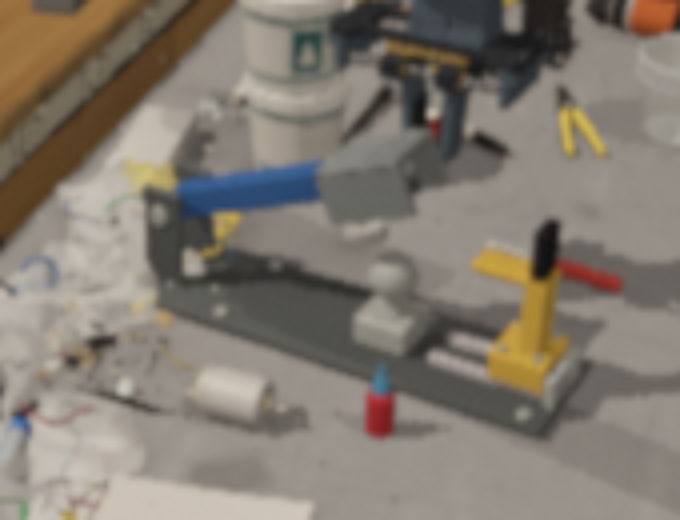

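View pics/s9c.png

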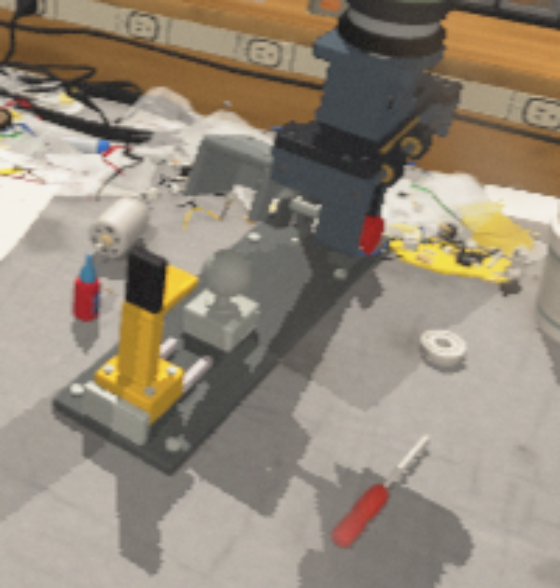

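```bash
python3 -c "
from workcell import ticket
print(ticket.job_done())"
```

```text
the job is handed in; nothing more can be done
None
```

The drawbar is uncoupled and held up off the ball, and I handed the job in at about 16 s of the 48 s allowed.

- **Keeper:** I gripped it by the black fin and slid it back about 60 mm. It stopped against the end stop, with the push rising to about 18 N. I left it there, and the last pictures still show it there.
- **Latch and lift:** I gripped the red knob at 40 N and pulled it out until it met its stop, about 19 mm of tool movement. Keeping it out, I lifted the drawbar by the knob along its swing.
- **Final state:** the drawbar is raised about 22° by the slope of the blue tube in the images (21.8° side, 22.3° wrist). The tool's rise of about 91 mm suggests about 23°. The coupler top is at about 198–201 mm, roughly 9 cm above its seat, and the ball shows clear underneath. The arm is still, and the grip is steady at about 24 mm.
- **Loose things:** by eye, the motor, bottle, bearing and screwdriver are where they started in the last pictures. I did not check the star knob again, but it was far from the stand and I saw no unexpected contact force.
- **Small disagreement:** the gripper reads about 24.5 mm on the 26 mm knob. I put this down to sensor error or soft pads, because the knob did not slip in the pictures.

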